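# Refit the loose peg of the cup drainer and hang the tumbler on it

### The arm

A 6-joint arm with a two-finger parallel gripper is mounted at the origin on a cart in front of the work surface, level with it; the furniture and walls round the work are solid. World frame = base frame: x ahead of the robot, y to its left, z up, the work surface at z = 0. Lengths are in m, angles in degrees, forces in N, time in s.
With the tool pointing down it reaches from about 0.375 to 0.9 m from the base axis. Payload 3.1 kg.
Tool frame: the origin (TCP) lies on the centre line of the jaws, within the pads' length; the fingertips stand finger_overhang ahead of it and the grasp point (between the pads) lies 5 mm behind it (finger_overhang is the distance from the TCP to the fingertips, in m); z points along the fingers, y is the line along which they close (so a half turn about z gives the same grasp; the last joint's range is limited). The gripper opens to 87 mm and grips with 3 to 60 N. Pads are 19 mm wide; open, the fingers measure 117 mm over their backs; the gripper's body (75 mm by 190 mm) begins 51 mm behind the grasp point.
Start: joints at [61.049, 30.224, 82.088, -0, 67.689, -10.227], TCP at [0.201, 0.592, 0.237] pointing down, gripper open.
Joint ranges: [-176.69, 176.69], [-43.24, 126.21], [12.49, 139.97], [-82, 262], [0, 151.66], [-163.58, 163.58]. Speed limits (degrees/s): [159.86, 159.86, 180, 180, 180, 180].

### API

Orientations are given as a 3x3 rotation matrix whose columns are the frame's x, y, z axes.
In Python, from rig import read_state, capture, calibration, hand_in, finger_overhang gives the robot as it stands.
- The arm moves only by the tool send_rows, never from a script. Its argument "plan" is a list of rows, each a list of 5 numbers: the closure in counts, from 0 (fully open) to 255 (shut), then the shift along the tool's x, y, z in m, then the turn about the tool's z in rad. A call has 1 to 20 rows; each row shifts and turns the commanded pose from where the row before left it, along the tool's axes as they then stand; what a row does not reach is not made up. A row lasts 1/12 s, in which the tool goes at most 41.7 mm and 7.16 degrees, less where a joint would pass 70% of its speed; a pose out of reach is approached as far as the arm can. A call is refused whole if a number of a shift passes 0.0417 or a number of a turn 0.125, either way. A call with a gripper value outside its range is refused whole. The fingers move at their own pace and stop on an object; the grip force is fixed at half the most. Time passes only in rows, so rows that do not move let the fingers close. It gives the time, the measured TCP pose, the force, the opening and the grip force at its end, in the units of the state.
- read_state(): the state, without advancing time (a new reading comes with each control period).
- capture(name): name is "scene" or "top"; returns (picture, depth): 420x560x3 uint8, blue, green, red; 420x560 float32, m along the optical axis (not along the pixel's ray), 0 where there is no reading.
- calibration(name): a dict with "fx", "fy", "cx", "cy" (pixels), "xyz" and "rotation" of the camera in the world. Camera axes: x right, y down, z forward; pixel columns grow to the right and rows downward; lengths in m; the calibration is good to about 2 mm. A picture is of the moment at which its call begins. calibration takes no time and is no camera call.
- hand_in(): hands the job in; it is judged then, once.
The state is a dict: "time_s": time; "joint_positions": joint angles; "qvel": joint speeds; "tau": joint torques, N m; "position": TCP position; "tcp_rot": TCP orientation; "force": force on the tool from outside, world axes, zero at the start; "moment": the same for the moment, N m; "opening": opening from 0.0 (shut) to 1.0 (fully open); "grasp_force": force on a finger pad.
Only numpy, scipy, OpenCV 4.12 (cv2) and the standard library are available. Lean on these libraries where they do the work, as an engineer would, in place of code of your own. Each camera call takes 0.05 s, during which the arm holds its last target. There are 200 camera calls.

### The job

One beech peg of the cup drainer was taken out for washing: feel for its empty socket with a light touch, press the peg straight in until it is fully home, and then hang the black tumbler that stands upside down on the worktop on that peg, still upside down, to drain. Do not force the peg against the drainer, set the tumbler down gently, and leave the measuring cup that hangs there in its place.

Things in the scene. Friction and masses are not known exactly. Their poses are not given: they have to be found in the camera images.
- tray: Oblong stainless drip tray of the cup drainer, 194 mm along x, 152 mm along y, rim 18 mm high, fixed. Origin at the centre of its underside (on the worktop), z up, x and y along its sides. A beech peg frame lies in it, square but with play: its place is not measured and is up to 4 mm off centre in tray x and up to 3 mm in y. Take it as fixed: it slides only under some 20 N sideways.
- frame_nominal (a point): Nominal centre of the frame's upper face, 44 mm above the tray's origin. Two beech rails, 40 mm high, 46 mm wide, 180 mm long in tray x, centred 47.5 mm to either side in y; three low slats between. Pegs 20 mm thick stand 100 mm above the rails at (x, y) = (47.5, 47.5), (47.5, -47.5), (-47.5, -47.5) mm; the fourth place (-47.5, 47.5) is the empty socket.
- socket (a point): Nominal centre of the empty socket's mouth, in the rail's flat top, at (-47.5, 47.5, 44) mm from the tray's origin. The real mouth is at this height but up to 4 mm off in tray x and 3 mm in tray y. Blind round hole 21.5 mm wide, 30 mm deep, sharp edge, no chamfer. The peg drops in freely about 10 mm, then sprung rubber lips resist: 4 to 10 N pushes it past them, on to the floor.
- peg: The loose peg: plain round beech dowel, 20 mm thick, 130 mm long, about 45 g, ends flat, lower edge sharp, upper edge broken by 2 mm; it stands upright on the worktop. Origin at the centre of its foot, z along it to its top. Fully home, its foot is 14 mm and its top 144 mm above the tray's underside.
- tumbler: Plain black round tumbler without a handle, upside down (its z points down) on the worktop; 84 mm high, 57 mm wide at the rim, narrowing to 50 mm at the foot, about 0.11 kg. Origin at the centre of its foot, the top of the upside-down tumbler, now 84 mm above the worktop. Hollow: floor 4 mm thick, inside at least 32 mm wide. Its origin is 148 mm above the worktop when it hangs on the seated peg.
- hung_cup: A clear plastic measuring cup, 67 mm wide and 74 mm high, 30 g, hanging upside down on the peg at tray (47.5, 47.5) mm, next to the empty socket. Leave it there. Origin at the centre of its foot, about 146 mm above the worktop. A white mug hangs likewise on the peg at tray (47.5, -47.5) mm; the peg at (-47.5, -47.5) mm is bare.
There are look-alikes about, which are no part of the job. What is shaped like the tumbler but pink or red is not meant.

How it is judged (in metres and radians):
On the way:
1. the peg stands fully home in its socket (z of peg in the frame of tray below 0.018 m and horizontal distance between peg and socket below 0.012 m and angle between peg's own z axis and vertical below 0.12 rad), for 0.3 s.
At the end, for the whole second after the job is handed in: The peg is upright (within 7 degrees) in the socket, its foot within 4 mm of the socket's floor; the tumbler hangs on it upside down, released and at rest, its inner floor on the peg's top (foot 138 to 158 mm above the worktop, within 18 mm of the peg's axis), within 20 degrees of vertical (all of step 1 and horizontal distance between tumbler and peg below 0.018 m and z of tumbler in the frame of tray between 0.138 and 0.158 m and angle between tumbler's own z axis and vertical above 2.79 rad and contact force between tumbler and peg above 0.3 N and linear speed of each of tumbler, peg below 0.02 m/s); the robot touches nothing.
It fails at once if the peg is pressed against the drainer with more than 45 N (contact force between peg and tray above 45 N).
It fails at once if the tumbler is knocked or set down hard: more than 25 N between it and the peg or the drainer (contact force between tumbler and peg above 25 N or contact force between tumbler and tray above 25 N).
It fails at once if the measuring cup that hangs there is knocked out of its place by more than 30 mm (distance of hung_cup from where it was at the start of the episode above 0.03 m).
It also fails if it takes over 72 s, if anything falls off the work surface, if the arm or the gripper's body presses on something with over 40 N, if the wrist force passes 120 N, or if a joint passes its speed limit or range.

## Working session

There is one attempt and no reset: what is moved stays moved. The work goes in short steps, Python scripts to look and compute and a tool call to move; the robot and the scene stay as the last step left them, time stands still between calls to the robot, and variables do not carry over. Pictures are saved under pics/ and viewed, at most 10 in all, crops included, and the job is handed in when it is done.

Besides the shell and the picture viewer there is one more tool, called by a JSON object that holds its "api" and its "payload", one argument or row to a line. send_rows: Moves the arm, as the interface text tells. Its arguments: {"type":"object","properties":{"plan":{"type":"array","items":{"type":"array","items":{"type":"number"}}}},"required":["plan"]}

```bash
ls; mkdir -p pics
python3 - <<'E'
from rig import *
import cv2,numpy as np
s=read_state();print(s['position'],s['tcp_rot'],s['force'],finger_overhang if not callable(finger_overhang) else finger_overhang())
for n in("scene","top"):
    p,d=capture(n);cv2.imwrite(f"pics/{n}0.png",p);np.save(f"pics/{n}0.npy",d);c=calibration(n);print(n,c)
E
```

```text
pics
[0.20027261 0.59132318 0.23558192] [[-9.47066524e-01  3.21035725e-01 -1.03121824e-03]
 [ 3.21037163e-01  9.47064739e-01 -1.87609868e-03]
 [ 3.74335733e-04 -2.10784963e-03 -9.99997708e-01]] [-0.37338734  0.66999914  0.18159031] 0.014
scene {'fx': 423.1100341950559, 'fy': 423.1100341950559, 'cx': 279.3036428440837, 'cy': 212.19227418199335, 'xyz': array([ 0.1713948 , -0.47504453,  0.57049145]), 'rotation': array([[ 0.89520752, -0.24575319,  0.37176454],
       [-0.44557538, -0.47836299,  0.75672414],
       [-0.00812898, -0.84307426, -0.53773572]])}
top {'fx': 423.9068611654099, 'fy': 423.9068611654099, 'cx': 270.01890252665584, 'cy': 216.77717505634192, 'xyz': array([0.47147633, 0.13625194, 0.94285195]), 'rotation': array([[ 0.0169888 , -0.99857452,  0.05059948],
       [-0.99918733, -0.01510563,  0.03736978],
       [-0.03655217, -0.05119323, -0.99801963]])}
```

View pics/scene0.png

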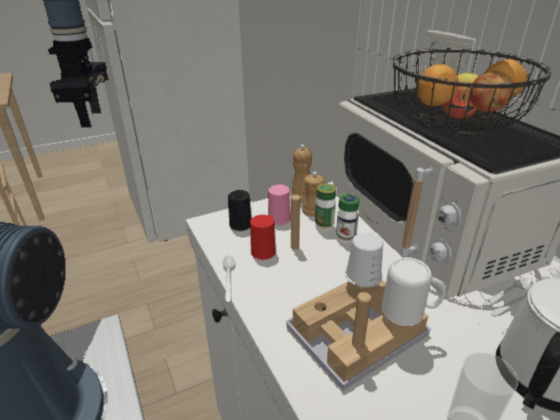

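View pics/top0.png

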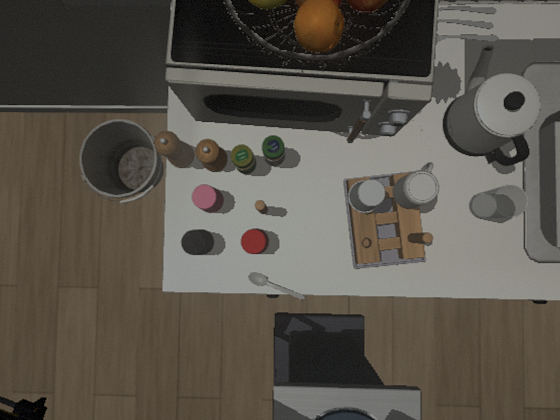

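```bash
cat > h.py <<'E'
import numpy as np,cv2
from rig import *
def cloud(n,d):
    c=calibration(n);v,u=np.mgrid[:420,:560]
    P=np.stack([(u-c['cx'])/c['fx']*d,(v-c['cy'])/c['fy']*d,d],-1)@c['rotation'].T+c['xyz']
    P[d<=0]=np.nan
    return P
def onplane(n,u,v,z):
    c=calibration(n);r=c['rotation']@np.array([(u-c['cx'])/c['fx'],(v-c['cy'])/c['fy'],1])
    return c['xyz']+r*(z-c['xyz'][2])/r[2]
def pix(n,p):
    c=calibration(n);q=c['rotation'].T@(np.array(p)-c['xyz']);return q[0]/q[2]*c['fx']+c['cx'],q[1]/q[2]*c['fy']+c['cy']
E
python3 - <<'E'
from h import *
B={'top':dict(tum=(175,225,222,262),peg=(250,272,196,216),bare=(405,440,225,250),sock=(355,380,232,255)),
'scene':dict(tum=(225,256,188,232),peg=(287,303,190,252),bare=(350,375,288,350),sock=(308,332,298,316))}
ims=[]
for n in B:
    im=cv2.imread(f'pics/{n}0.png');P=cloud(n,np.load(f'pics/{n}0.npy'))
    for k,(a,b,c,d) in B[n].items():
        Q=P[c:d,a:b].reshape(-1,3);Q=Q[np.isfinite(Q).all(1)]
        z0=np.percentile(Q[:,2],96 if k!='sock' else 50)
        T=Q[abs(Q[:,2]-z0)<.006]
        print(n,k,'ztop',z0.round(4),len(T),'mid',((T[:,:2].min(0)+T[:,:2].max(0))/2).round(4),'mean',T[:,:2].mean(0).round(4),'ext',np.ptp(T[:,:2],axis=0).round(4))
    a=B[n]
    if n=='top':
        ims=[cv2.resize(im[165:275,160:300],(560,440),interpolation=cv2.INTER_CUBIC),]
        cv2.imwrite('pics/s_top.png',cv2.resize(im[165:280,335:450],(400,400),interpolation=cv2.INTER_CUBIC))
        A=cv2.resize(im[165:280,335:450],(400,400),interpolation=cv2.INTER_CUBIC); C=cv2.resize(im[180:270,170:275],(400,200*0+343),interpolation=cv2.INTER_CUBIC)
    else:
        D=cv2.resize(im[270:380,280:390],(400,400)[::1],interpolation=cv2.INTER_CUBIC); E=cv2.resize(im[180:265,220:320],(400,200),interpolation=cv2.INTER_CUBIC)
C=cv2.resize(C,(400,200))
cv2.imwrite('pics/mos.png',np.hstack([np.vstack([A,C]),np.vstack([D,E])]))
E
```

```text
top tum ztop 0.0851 488 mid [0.4613 0.3233] mean [0.4618 0.3233] ext [0.0492 0.0496]
top peg ztop 0.1311 83 mid [0.5362 0.1865] mean [0.5361 0.1863] ext [0.0177 0.0193]
top bare ztop 0.1441 96 mid [ 0.4788 -0.1269] mean [ 0.4783 -0.1269] ext [0.0188 0.018 ]
top sock ztop 0.0436 439 mid [ 0.4649 -0.0346] mean [ 0.4645 -0.0341] ext [0.0469 0.0507]
scene tum ztop 0.0813 276 mid [0.4587 0.2678] mean [0.4556 0.2977] ext [0.0492 0.1626]
scene peg ztop 0.1243 66 mid [0.5335 0.1848] mean [0.5323 0.1835] ext [0.0179 0.0188]
scene bare ztop 0.1411 136 mid [ 0.4763 -0.1284] mean [ 0.4747 -0.1296] ext [0.0198 0.0184]
scene sock ztop 0.041 364 mid [ 0.465  -0.0329] mean [ 0.4649 -0.0322] ext [0.0567 0.046 ]
```

View pics/mos.png

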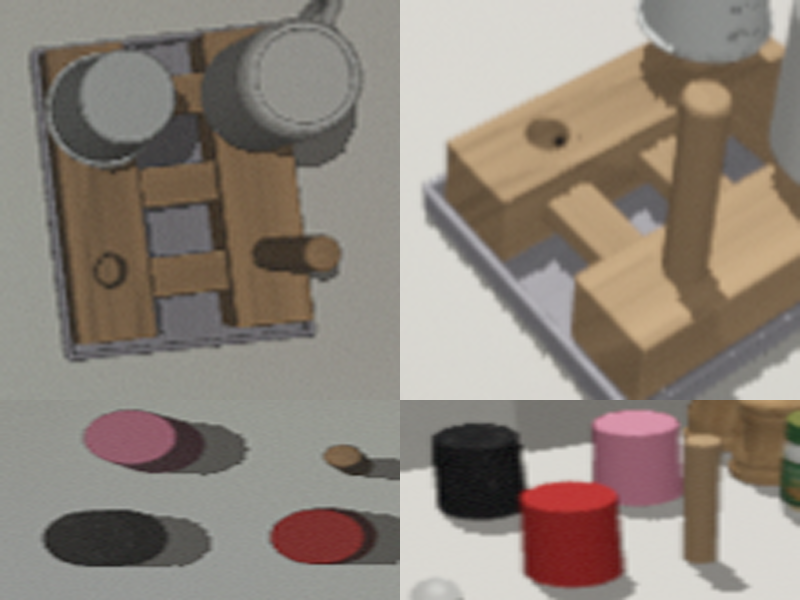

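```bash
cat >> h.py <<'E'
def plan(target,ydir_deg):
    s=read_state();R=s['tcp_rot'];y=R[:,1]
    t=(ydir_deg-np.degrees(np.arctan2(y[1],y[0]))+90)%180-90
    a=np.radians(ydir_deg);Y=np.array([np.cos(a),np.sin(a),0])
    if abs(((ydir_deg-np.degrees(np.arctan2(y[1],y[0])))+180)%360-180)>90: Y=-Y
    Z=np.array([0,0,-1.]);X=np.cross(Y,Z);d=np.array(target)-s['position']
    print('t',s['time_s'],'pos',s['position'].round(4),'turn',round(-np.radians(t),4),'tool shift',np.array([d@X,d@Y,d@Z]).round(4))
E
python3 - <<'E'
from h import *
S={}
for n,(u,v) in dict(top=(366.3,242.3),scene=(320.4,306.4)).items():
    im=cv2.imread(f'pics/{n}0.png');g=cv2.cvtColor(im,6).astype(float)
    u0,v0=int(u),int(v)
    w=g[v0-8:v0+9,u0-10:u0+11];print(w.astype(int)[::1] if n=='top' else '')
    print(n,onplane(n,u,v,.044))
im=cv2.imread('pics/top0.png');P=cloud('top',np.load('pics/top0.npy'))
# rail edge yaw: upper rail faces z~.044
m=(abs(P[...,2]-.044)<.004)&(P[...,0]>.4)&(P[...,0]<.65)&(P[...,1]<0.03)&(P[...,1]>-.17)
n_,l,st,ce=cv2.connectedComponentsWithStats(m.astype(np.uint8))
for i in range(1,n_):
    if st[i,4]>300:
        Q=P[l==i][:,:2];r=cv2.minAreaRect(Q.astype(np.float32));print(st[i],r)
# bare peg top from scene/top via blobs at true height .144 
plan([.535,.186,.20],96.5)
E
```

```text
[[102  97  95  91  90  95  93  91  89  91  95  94  96  94  94  95  95  94
   99  98  90]
 [104 101  96  89  88  95  93  94  92  94  97  94  93  94  93  91  94  99
  102 102  92]
 [103 102  99  91  89  94  95  93  91  95  98  96  96  92  95  94  93  99
   97 100  92]
 [106 104  99  92  87  97  98  93  86  77  74  82  91  97  92  96  93  95
  102 103  98]
 [103 100 101  93  83  92  96  88  72  49  59  63  60  75  93  97  95  98
   99 102 100]
 [105 101  98  93  88  96  88  69  76  84  85  80  56  54  69  88  97  96
  100 102 101]
 [104 103  98  95  91  90  81  58  78  94  92  95  71  49  51  77  95  92
   99 102 102]
 [107 103 101  94  89  84  69  79  93  91  91  99  85  60  50  71  92  94
   99 102 101]
 [100 102 102  93  90  77  57  84  97  88  93  97  90  62  50  69  90  94
   95  99 100]
 [ 98 105 100  97  92  81  63  82  94  90  89  97  92  62  50  70  92  95
  100  97  94]
 [ 94 106 103  98  92  85  66  81  97  89  92  95  87  58  51  79  97  93
   96 100  96]
 [ 93 104 102  99  92  91  76  64  81  92  92  88  70  52  56  85  97  94
   95  98  98]
 [ 91 104 101 101  93  92  92  7
[... 153 characters left out ...]
05 106  97  94  89  96  98  96  89  86  90  95  97  98  95  99  93
   94  95  94]
 [ 83 106 102 101  95  90  98  99  97  94  93  98  99 101  99  95  97  96
   88  94  92]
 [ 86 108 103 102  93  90  98  97  99  95  94  99  99 100  98  97  98  95
   94  88  91]]
top [ 0.46643211 -0.03336905  0.044     ]

scene [ 0.46427446 -0.03504357  0.044     ]
[ 396  202   30   57 1012] ((0.4957657754421234, -0.1260860711336136), (0.12000177800655365, 0.04694874584674835), 6.936188697814941)
[ 351  206   30   58 1063] ((0.48517313599586487, -0.031928885728120804), (0.1216379776597023, 0.04660018905997276), 7.157787322998047)
t 0.1 pos [0.2003 0.5914 0.2357] turn -0.4403 tool shift [-0.2867 -0.4406  0.0357]
```

{"api": "send_rows", "payload": {
  "plan": [
    [0, 0, 0, 0, -0.112],
    [0, 0, 0, 0, -0.112],
    [0, 0, 0, 0, -0.112],
    [0, 0, 0, 0, -0.112],
    [0, -0.02, -0.0315, 0, 0],
    [0, -0.02, -0.0315, 0, 0],
    [0, -0.02, -0.0315, 0, 0],
    [0, -0.02, -0.0315, 0, 0],
    [0, -0.02, -0.0315, 0, 0],
    [0, -0.02, -0.0315, 0, 0],
    [0, -0.02, -0.0315, 0, 0],
    [0, -0.02, -0.0315, 0, 0],
    [0, -0.02, -0.0315, 0, 0],
    [0, -0.02, -0.0315, 0, 0],
    [0, -0.02, -0.0315, 0, 0],
    [0, -0.02, -0.0315, 0, 0],
    [0, -0.02, -0.0315, 0, 0],
    [0, -0.02, -0.0315, 0, 0],
    [0, 0, 0, 0, 0],
    [0, 0, 0, 0, 0]
  ]
}}

```text
time_s: 1.77
position: [0.5329, 0.1862, 0.236]
tcp_rot: [[-0.993, -0.117, -0.001], [-0.117, 0.993, 0.0], [0.001, 0.0, -1.0]]
force: [-1.3, 0.6, -1.1]
opening: 0.997
grasp_force: 0.0
```

Run:
```python
from h import *
plan([.535,.1857,.11],97)
print(read_state()['tcp_rot'].round(3))
```

```text
t 1.7667 pos [0.5329 0.1862 0.236 ] turn -0.005 tool shift [-0.0021 -0.0008  0.126 ]
[[-0.993 -0.117 -0.001]
 [-0.117  0.993  0.   ]
 [ 0.001  0.    -1.   ]]
```

{"api": "send_rows", "payload": {
  "plan": [
    [0, -0.002, -0.001, 0.02, 0],
    [0, 0, 0, 0.021, 0],
    [0, 0, 0, 0.021, 0],
    [0, 0, 0, 0.021, 0],
    [0, 0, 0, 0.021, 0],
    [0, 0, 0, 0.021, 0],
    [0, 0, 0, 0, 0],
    [255, 0, 0, 0, 0],
    [255, 0, 0, 0, 0],
    [255, 0, 0, 0, 0],
    [255, 0, 0, 0, 0],
    [255, 0, 0, 0, 0],
    [255, 0, 0, 0, 0],
    [255, 0, 0, 0, 0],
    [255, 0, 0, 0, 0],
    [255, 0, 0, 0, 0],
    [255, 0, 0, 0, 0]
  ]
}}

```text
time_s: 3.18
position: [0.534, 0.1872, 0.1115]
tcp_rot: [[-0.993, -0.121, -0.0], [-0.121, 0.993, 0.0], [0.0, 0.0, -1.0]]
force: [-0.3, 0.9, -0.3]
opening: 0.324
grasp_force: 0.0
```

{"api": "send_rows", "payload": {
  "plan": [
    [255, 0, 0, 0, 0],
    [255, 0, 0, 0, 0],
    [255, 0, 0, 0, 0],
    [255, 0, 0, 0, 0],
    [255, 0, 0, 0, 0],
    [255, 0, 0, 0, 0]
  ]
}}

```text
time_s: 3.68
position: [0.5339, 0.1873, 0.1115]
tcp_rot: [[-0.993, -0.121, -0.0], [-0.121, 0.993, -0.0], [0.0, -0.0, -1.0]]
force: [0.4, 0.4, -0.3]
opening: 0.22
grasp_force: 30.0
```

{"api": "send_rows", "payload": {
  "plan": [
    [255, 0, 0, -0.02, 0],
    [255, 0, 0, -0.03, 0],
    [255, 0, 0, -0.03, 0],
    [255, 0, 0, -0.02, 0],
    [255, 0, 0, 0, 0],
    [255, 0, 0, 0, 0]
  ]
}}

```text
time_s: 4.18
position: [0.5345, 0.1874, 0.2126]
tcp_rot: [[-0.993, -0.121, 0.003], [-0.121, 0.993, 0.0], [-0.003, 0.0, -1.0]]
force: [0.4, 0.3, -0.9]
opening: 0.222
grasp_force: 30.0
```

Run:
```python
from h import *
plan([.4653,-.0342,.190],97);s=read_state();print(s['force'],s['moment'])
```

```text
t 4.1833 pos [0.5345 0.1874 0.2126] turn -0.0009 tool shift [ 0.0957 -0.2115  0.0226]
[ 0.37033332  0.33418166 -0.92441853] [ 0.00575654  0.08542623 -0.03516507]
```

{"api": "send_rows", "payload": {
  "plan": [
    [255, 0.005, -0.012, 0, 0],
    [255, 0.01, -0.022, 0, 0],
    [255, 0.012, -0.026, 0, 0],
    [255, 0.013, -0.03, 0, 0],
    [255, 0.013, -0.03, 0, 0],
    [255, 0.013, -0.03, 0, 0],
    [255, 0.012, -0.026, 0, 0],
    [255, 0.01, -0.021, 0, 0],
    [255, 0.007, -0.0145, 0.01, 0],
    [255, 0, 0, 0.012, 0],
    [255, 0, 0, 0.015, 0],
    [255, 0, 0, 0, 0],
    [255, 0, 0, 0, 0],
    [255, 0, 0, 0, 0]
  ]
}}

```text
time_s: 5.35
position: [0.4647, -0.0342, 0.1741]
tcp_rot: [[-0.993, -0.121, -0.002], [-0.121, 0.993, 0.0], [0.002, 0.001, -1.0]]
force: [-0.5, 0.8, -1.0]
opening: 0.217
grasp_force: 30.0
```

Run:
```python
from h import *
s=read_state();print(s['position'],s['force'])
T=[]
for n,(a,b,c,d) in dict(scene=(280,390,200,340),top=(320,430,190,300)).items():
    p,dd=capture(n);np.save(f'pics/{n}1.npy',dd);cv2.imwrite(f'pics/{n}1.png',p)
    T.append(cv2.resize(p[c:d,a:b],(400,600 if 0 else int(400*(d-c)/(b-a))),interpolation=cv2.INTER_CUBIC))
T=[cv2.copyMakeBorder(t,0,512-t.shape[0] if t.shape[0]<512 else 0,0,0,0) for t in T]
h=min(t.shape[0] for t in T)
cv2.imwrite('pics/m1.png',np.hstack([t[:h] for t in T]))
```

```text
[ 0.46466938 -0.03422149  0.17413902] [-0.50933617  0.81230075 -0.9753928 ]
```

View pics/m1.png

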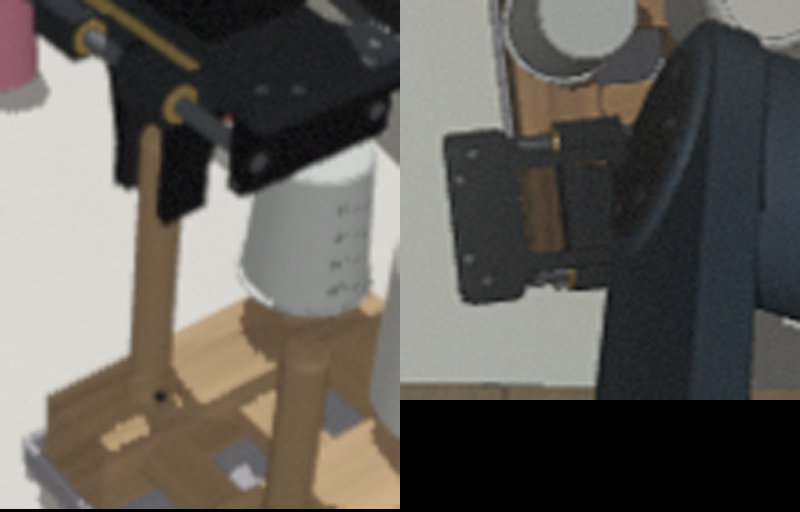

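Run:
```python
from h import *
from scipy.optimize import least_squares
im=cv2.imread('pics/scene1.png').astype(int);P=cloud('scene',np.load('pics/scene1.npy'))
# peg pixels by depth: near peg
z=P[...,2];m=(np.hypot(P[...,0]-.4647,P[...,1]+.034)<.022)&(z>.072)&(z<.145)
c=calibration('scene');lat=np.array([c['rotation'][0,0],c['rotation'][1,0]]);lat/=np.linalg.norm(lat)
obs=[]
for v in range(220,310):
    u=np.where(m[v])[0]
    if len(u)>5:
        zz=np.nanmedian(z[v,u]);obs.append(((u.min()+u.max())/2,v,zz,len(u)))
obs=np.array(obs);print(obs[::6].round(3))
# vertical axis with lateral offset + tilt: predicted u at row v at silhouettes ~ axis projection
def axis_u(p0,p1,v):
    a=pix('scene',p0);b=pix('scene',p1);return a[0]+(b[0]-a[0])*(v-a[1])/(b[1]-a[1])
S=np.array([.4643,-.0350])
def res(q):
    zf,zt=.062,.192
    p0=np.r_[S+lat*q[0],zf];p1=np.r_[S+lat*q[1],zt]
    return axis_u(p0,p1,obs[:,1])-obs[:,0]
r=least_squares(res,[0,0]);print('lateral foot/top offset from socket (scene)',r.x,'rms',np.std(r.fun),lat)
```

```text
[[3.230e+02 2.630e+02 1.430e-01 6.000e+00]
 [3.230e+02 2.690e+02 1.330e-01 1.300e+01]
 [3.225e+02 2.750e+02 1.210e-01 1.200e+01]
 [3.225e+02 2.810e+02 1.080e-01 1.200e+01]
 [3.215e+02 2.870e+02 9.500e-02 1.200e+01]
 [3.215e+02 2.930e+02 8.200e-02 1.200e+01]]
lateral foot/top offset from socket (scene) [ 5.51416045e-04 -4.02647325e-05] rms 0.2233068435551209 [ 0.8952371  -0.44559011]
```

{"api": "send_rows", "payload": {
  "plan": [
    [255, 0, 0, 0.008, 0],
    [255, 0, 0, 0.006, 0],
    [255, 0, 0, 0.002, 0],
    [255, 0, 0, 0, 0],
    [255, 0, 0, 0, 0],
    [255, 0, 0, 0.001, 0],
    [255, 0, 0, 0.001, 0],
    [255, 0, 0, 0.001, 0],
    [255, 0, 0, 0.001, 0],
    [255, 0, 0, 0, 0]
  ]
}}

```text
time_s: 6.28
position: [0.4652, -0.0341, 0.1546]
tcp_rot: [[-0.993, -0.121, -0.0], [-0.121, 0.993, 0.0], [0.0, 0.0, -1.0]]
force: [-0.0, -0.3, -0.4]
opening: 0.218
grasp_force: 30.0
```

{"api": "send_rows", "payload": {
  "plan": [
    [255, 0, 0, 0.001, 0],
    [255, 0, 0, 0.001, 0],
    [255, 0, 0, 0, 0],
    [255, 0, 0, 0, 0]
  ]
}}

```text
time_s: 6.62
position: [0.4651, -0.0341, 0.1524]
tcp_rot: [[-0.993, -0.121, -0.0], [-0.121, 0.993, 0.0], [0.0, 0.0, -1.0]]
force: [-1.0, 1.2, -0.3]
opening: 0.22
grasp_force: 30.0
```

{"api": "send_rows", "payload": {
  "plan": [
    [255, 0, 0, 0.001, 0],
    [255, 0, 0, 0.001, 0],
    [255, 0, 0, 0.001, 0],
    [255, 0, 0, 0, 0]
  ]
}}

```text
time_s: 6.95
position: [0.4651, -0.0341, 0.1493]
tcp_rot: [[-0.993, -0.121, -0.0], [-0.121, 0.993, 0.0], [0.0, 0.0, -1.0]]
force: [-0.4, 0.0, -0.8]
opening: 0.219
grasp_force: 30.0
```

{"api": "send_rows", "payload": {
  "plan": [
    [255, 0, 0, 0.0015, 0],
    [255, 0, 0, 0.0015, 0],
    [255, 0, 0, 0.001, 0],
    [255, 0, 0, 0.001, 0],
    [255, 0, 0, 0.001, 0],
    [255, 0, 0, 0, 0]
  ]
}}

```text
time_s: 7.45
position: [0.4653, -0.0342, 0.1436]
tcp_rot: [[-0.993, -0.121, 0.0], [-0.121, 0.993, 0.0], [-0.0, -0.0, -1.0]]
force: [-0.7, 0.5, 2.3]
opening: 0.218
grasp_force: 30.0
```

Inside the socket and starting on the lips.

{"api": "send_rows", "payload": {
  "plan": [
    [255, 0, 0, 0.001, 0],
    [255, 0, 0, 0.001, 0],
    [255, 0, 0, 0.001, 0],
    [255, 0, 0, 0.001, 0],
    [255, 0, 0, 0, 0]
  ]
}}

```text
time_s: 7.87
position: [0.4653, -0.0342, 0.1395]
tcp_rot: [[-0.993, -0.121, 0.0], [-0.121, 0.993, -0.0], [-0.0, -0.0, -1.0]]
force: [-0.3, 0.5, 1.8]
opening: 0.218
grasp_force: 30.0
```

{"api": "send_rows", "payload": {
  "plan": [
    [255, 0, 0, 0.001, 0],
    [255, 0, 0, 0.001, 0],
    [255, 0, 0, 0.001, 0],
    [255, 0, 0, 0.001, 0],
    [255, 0, 0, 0.001, 0],
    [255, 0, 0, 0.001, 0],
    [255, 0, 0, 0.001, 0],
    [255, 0, 0, 0.001, 0],
    [255, 0, 0, 0, 0]
  ]
}}

```text
time_s: 8.62
position: [0.4651, -0.0342, 0.1312]
tcp_rot: [[-0.993, -0.121, -0.0], [-0.121, 0.993, 0.0], [0.0, 0.0, -1.0]]
force: [-0.3, -0.1, 0.7]
opening: 0.218
grasp_force: 30.0
```

{"api": "send_rows", "payload": {
  "plan": [
    [255, 0, 0, 0.001, 0],
    [255, 0, 0, 0.001, 0],
    [255, 0, 0, 0.001, 0],
    [255, 0, 0, 0.001, 0],
    [255, 0, 0, 0.0007, 0],
    [255, 0, 0, 0, 0]
  ]
}}

```text
time_s: 9.12
position: [0.4651, -0.0342, 0.1266]
tcp_rot: [[-0.993, -0.121, -0.0], [-0.121, 0.993, 0.0], [0.0, 0.0, -1.0]]
force: [-1.0, 1.0, 2.6]
opening: 0.222
grasp_force: 30.0
```

{"api": "send_rows", "payload": {
  "plan": [
    [255, 0, 0, 0.0005, 0],
    [255, 0, 0, 0.0005, 0],
    [255, 0, 0, 0.0005, 0],
    [255, 0, 0, 0, 0]
  ]
}}

```text
time_s: 9.45
position: [0.4652, -0.0341, 0.1253]
tcp_rot: [[-0.993, -0.121, -0.0], [-0.121, 0.993, 0.0], [0.0, 0.0, -1.0]]
force: [-1.6, 0.7, 3.4]
opening: 0.221
grasp_force: 30.0
```

{"api": "send_rows", "payload": {
  "plan": [
    [255, 0, 0, 0.0005, 0],
    [255, 0, 0, 0.0005, 0],
    [255, 0, 0, 0.0005, 0],
    [255, 0, 0, 0, 0]
  ]
}}

```text
time_s: 9.78
position: [0.4655, -0.0341, 0.125]
tcp_rot: [[-0.993, -0.121, 0.001], [-0.121, 0.993, -0.0], [-0.001, -0.0, -1.0]]
force: [-2.1, 1.1, 14.8]
opening: 0.225
grasp_force: 30.0
```

{"api": "send_rows", "payload": {
  "plan": [
    [0, 0, 0, 0, 0],
    [0, 0, 0, 0, 0],
    [0, 0, 0, 0, 0],
    [0, 0, 0, 0, 0],
    [0, 0, 0, 0, 0],
    [0, 0, 0, 0, 0],
    [0, 0, 0, -0.01, 0],
    [0, 0, 0, -0.02, 0],
    [0, 0, 0, -0.03, 0],
    [0, 0, 0, -0.03, 0],
    [0, 0, 0, -0.02, 0],
    [0, 0, 0.03, 0, 0],
    [0, 0, 0.04, 0, 0],
    [0, 0, 0.04, 0, 0],
    [0, 0, 0.04, 0, 0],
    [0, 0, 0.03, 0, 0],
    [0, 0, 0, 0, 0]
  ]
}}

```text
time_s: 11.2
position: [0.4418, 0.1489, 0.2337]
tcp_rot: [[-0.992, -0.126, -0.001], [-0.126, 0.992, 0.002], [0.001, 0.002, -1.0]]
force: [0.0, -0.2, 1.0]
opening: 1.001
grasp_force: 0.0
```

Run:
```python
from h import *
for n in('top','scene'):
    p,d=capture(n);cv2.imwrite(f'pics/{n}2.png',p);P=cloud(n,d)
    Q=P[(np.hypot(P[...,0]-.465,P[...,1]+.034)<.025)&(P[...,2]>.06)]
    if len(Q)<20: print(n,len(Q));continue
    z0=np.percentile(Q[:,2],95);T=Q[abs(Q[:,2]-z0)<.006];print(n,z0,len(Q),len(T),(T.min(0)+T.max(0))/2)
    Q=P[(np.hypot(P[...,0]-.461,P[...,1]-.322)<.05)&(P[...,2]>.06)&(P[...,2]<.1)];print(len(Q), len(Q) and ((Q.min(0)+Q.max(0))/2))
plan([.460,.3225,.12],97)
```

```text
top 0.14667423977159622 171 90 [ 0.46786545 -0.03466827  0.14443428]
543 [0.46117223 0.32265931 0.07418193]
scene 0.14146876449134105 526 104 [ 0.46494097 -0.03463384  0.13938958]
358 [0.45853584 0.32164594 0.07170495]
t 11.3 pos [0.443  0.1453 0.2337] turn 0.0023 tool shift [-0.0384  0.1738  0.1137]
```

{"api": "send_rows", "payload": {
  "plan": [
    [0, -0.004, 0.018, 0, 0],
    [0, -0.008, 0.035, 0, 0],
    [0, -0.009, 0.04, 0, 0],
    [0, -0.009, 0.04, 0, 0],
    [0, -0.006, 0.03, 0, 0],
    [0, -0.002, 0.011, 0, 0],
    [0, 0, 0, 0.02, 0],
    [0, 0, 0, 0.03, 0],
    [0, 0, 0, 0.03, 0],
    [0, 0, 0, 0.02, 0],
    [0, 0, 0, 0, 0],
    [0, 0, 0, 0, 0]
  ]
}}

```text
time_s: 12.3
position: [0.4602, 0.3199, 0.133]
tcp_rot: [[-0.993, -0.119, -0.003], [-0.119, 0.993, -0.002], [0.003, -0.001, -1.0]]
force: [-0.1, -0.5, 0.7]
opening: 1.003
grasp_force: 0.0
```

Run:
```python
from h import *
plan([.4598,.3223,.055],97)
```

```text
t 12.3 pos [0.4602 0.3199 0.133 ] turn -0.0029 tool shift [0.0001 0.0024 0.078 ]
```

{"api": "send_rows", "payload": {
  "plan": [
    [0, 0, 0.0024, 0.02, 0],
    [0, 0, 0, 0.02, 0],
    [0, 0, 0, 0.02, 0],
    [0, 0, 0, 0.018, 0],
    [0, 0, 0, 0, 0],
    [0, 0, 0, 0, 0],
    [255, 0, 0, 0, 0],
    [255, 0, 0, 0, 0],
    [255, 0, 0, 0, 0],
    [255, 0, 0, 0, 0],
    [255, 0, 0, 0, 0],
    [255, 0, 0, 0, 0],
    [255, 0, 0, 0, 0],
    [255, 0, 0, 0, 0],
    [255, 0, 0, 0, 0],
    [255, 0, 0, 0, 0]
  ]
}}

```text
time_s: 13.63
position: [0.46, 0.3242, 0.0561]
tcp_rot: [[-0.993, -0.121, 0.0], [-0.121, 0.993, 0.0], [-0.0, -0.0, -1.0]]
force: [-1.0, -0.0, 2.4]
opening: 0.6
grasp_force: 30.0
```

{"api": "send_rows", "payload": {
  "plan": [
    [255, 0, 0, -0.008, 0],
    [255, 0, 0, -0.02, 0],
    [255, 0, 0, -0.03, 0],
    [255, 0, 0, -0.035, 0],
    [255, 0, 0, -0.035, 0],
    [255, 0, 0, -0.03, 0],
    [255, 0, 0, -0.015, 0],
    [255, 0, 0, 0, 0],
    [255, 0, 0, 0, 0]
  ]
}}

```text
time_s: 14.38
position: [0.4596, 0.3242, 0.2293]
tcp_rot: [[-0.993, -0.121, 0.001], [-0.121, 0.993, 0.001], [-0.001, 0.0, -1.0]]
force: [-0.3, -0.7, -1.7]
opening: 0.598
grasp_force: 30.0
```

Run:
```python
from h import *
print(read_state()['opening'])
plan([.4655,-.0342,.229],97)
```

```text
0.5982830028633815
t 14.3833 pos [0.4596 0.3242 0.2293] turn -0.001 tool shift [ 3.790e-02 -3.564e-01  3.000e-04]
```

{"api": "send_rows", "payload": {
  "plan": [
    [255, 0.001, -0.01, 0, 0],
    [255, 0.002, -0.02, 0, 0],
    [255, 0.003, -0.03, 0, 0],
    [255, 0.0035, -0.033, 0, 0],
    [255, 0.0035, -0.033, 0, 0],
    [255, 0.0035, -0.033, 0, 0],
    [255, 0.0035, -0.033, 0, 0],
    [255, 0.0035, -0.033, 0, 0],
    [255, 0.0035, -0.033, 0, 0],
    [255, 0.0035, -0.033, 0, 0],
    [255, 0.003, -0.028, 0, 0],
    [255, 0.002, -0.02, 0, 0],
    [255, 0.002, -0.0124, 0, 0],
    [255, 0, -0.005, 0, 0],
    [255, 0, 0, 0, 0],
    [255, 0, 0, 0, 0],
    [255, 0, 0, 0, 0]
  ]
}}

```text
time_s: 15.8
position: [0.465, -0.0332, 0.2282]
tcp_rot: [[-0.993, -0.122, -0.002], [-0.122, 0.993, 0.001], [0.002, 0.001, -1.0]]
force: [0.6, -0.8, -1.2]
opening: 0.599
grasp_force: 30.0
```

Run:
```python
from h import *
plan([.4655,-.0342,.119],97)
p,d=capture('scene');P=cloud('scene',d)
m=(np.hypot(P[...,0]-.465,P[...,1]+.034)<.04)
z=P[...,2]
for v in range(170,300,5):
    u=np.where(m[v]&(z[v]>.06))[0]
    if len(u):print(v,u.min(),u.max(),np.nanmedian(z[v,u]).round(3),end=' | ')
cv2.imwrite('pics/m3.png',cv2.resize(p[170:330,260:420],(600,600),interpolation=cv2.INTER_CUBIC))
```

```text
t 15.8 pos [ 0.465  -0.0332  0.2282] turn -0.0002 tool shift [-0.0004 -0.001   0.1092]
170 301 330 0.311 | 175 300 329 0.298 | 180 305 319 0.296 | 185 305 321 0.294 | 190 306 320 0.26 | 195 305 320 0.253 | 200 306 323 0.253 | 205 306 330 0.253 | 210 306 338 0.252 | 215 306 344 0.245 | 220 308 347 0.237 | 225 308 346 0.229 | 230 307 346 0.22 | 235 307 342 0.212 | 240 307 342 0.201 | 245 306 342 0.192 | 250 307 341 0.182 | 255 313 337 0.175 | 260 319 328 0.141 | 265 318 329 0.14 | 270 317 329 0.131 | 275 317 328 0.121 | 280 317 328 0.11 | 285 317 328 0.099 | 290 316 327 0.088 | 295 316 327 0.077 |
```

View pics/m3.png

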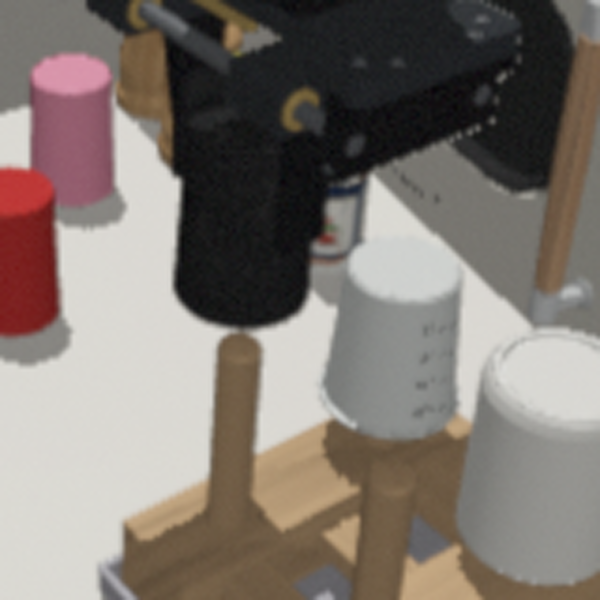

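{"api": "send_rows", "payload": {
  "plan": [
    [255, 0, -0.0007, 0.008, 0],
    [255, 0, 0, 0.01, 0],
    [255, 0, 0, 0.01, 0],
    [255, 0, 0, 0.01, 0],
    [255, 0, 0, 0.01, 0],
    [255, 0, 0, 0.01, 0],
    [255, 0, 0, 0.01, 0],
    [255, 0, 0, 0.01, 0],
    [255, 0, 0, 0.01, 0],
    [255, 0, 0, 0.005, 0],
    [255, 0, 0, 0.003, 0],
    [255, 0, 0, 0, 0]
  ]
}}

```text
time_s: 16.85
position: [0.4655, -0.0344, 0.1322]
tcp_rot: [[-0.993, -0.122, -0.001], [-0.122, 0.993, 0.0], [0.001, 0.001, -1.0]]
force: [-0.3, 0.7, -1.7]
opening: 0.598
grasp_force: 30.0
```

{"api": "send_rows", "payload": {
  "plan": [
    [255, 0, 0, 0.003, 0],
    [255, 0, 0, 0.003, 0],
    [255, 0, 0, 0.002, 0],
    [255, 0, 0, 0.001, 0],
    [255, 0, 0, 0.001, 0],
    [255, 0, 0, 0.001, 0],
    [255, 0, 0, 0, 0]
  ]
}}

```text
time_s: 17.43
position: [0.4658, -0.0349, 0.1218]
tcp_rot: [[-0.993, -0.121, -0.0], [-0.121, 0.993, 0.0], [0.0, 0.0, -1.0]]
force: [-0.3, 0.3, -2.2]
opening: 0.601
grasp_force: 30.0
```

{"api": "send_rows", "payload": {
  "plan": [
    [255, 0, 0, 0.0005, 0],
    [255, 0, 0, 0.0005, 0],
    [255, 0, 0, 0.0005, 0],
    [255, 0, 0, 0.0003, 0],
    [255, 0, 0, 0, 0]
  ]
}}

```text
time_s: 17.85
position: [0.466, -0.0349, 0.1203]
tcp_rot: [[-0.993, -0.121, 0.0], [-0.121, 0.993, -0.0], [-0.0, -0.0, -1.0]]
force: [0.4, -0.4, 1.5]
opening: 0.598
grasp_force: 30.0
```

{"api": "send_rows", "payload": {
  "plan": [
    [130, 0, 0, 0, 0],
    [110, 0, 0, 0, 0],
    [90, 0, 0, 0, 0],
    [70, 0, 0, 0, 0],
    [50, 0, 0, 0, 0],
    [30, 0, 0, 0, 0],
    [0, 0, 0, 0, 0],
    [0, 0, 0, 0, 0],
    [0, 0, 0, 0, 0],
    [0, 0, 0, 0, 0]
  ]
}}

```text
time_s: 18.68
position: [0.4658, -0.0348, 0.12]
tcp_rot: [[-0.993, -0.121, 0.0], [-0.121, 0.993, -0.0], [-0.0, -0.0, -1.0]]
force: [-0.2, 0.4, -0.7]
opening: 0.984
grasp_force: 0.0
```

Run:
```python
from h import *
p,d=capture('scene')
cv2.imwrite('pics/m4.png',cv2.resize(p[190:350,260:420],(600,600),interpolation=cv2.INTER_CUBIC));s=read_state();print(s['opening'],s['force'])
```

```text
0.9928850614342816 [ 0.8591921  -0.72912234  0.47363   ]
```

View pics/m4.png

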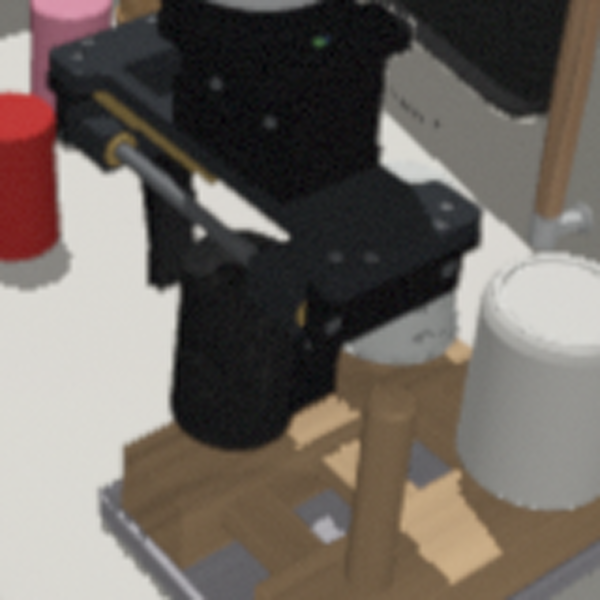

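The tumbler (crop 235,340) hangs upright on the peg, with the fingers clear of it. I'll retract straight up.

{"api": "send_rows", "payload": {
  "plan": [
    [0, 0, 0, -0.005, 0],
    [0, 0, 0, -0.01, 0],
    [0, 0, 0, -0.02, 0],
    [0, 0, 0, -0.03, 0],
    [0, 0, 0, -0.03, 0],
    [0, 0, 0, -0.03, 0],
    [0, 0, 0.03, 0, 0],
    [0, 0, 0.04, 0, 0],
    [0, 0, 0.04, 0, 0],
    [0, 0, 0.04, 0, 0],
    [0, 0, 0.03, 0, 0],
    [0, 0, 0, 0, 0],
    [0, 0, 0, 0, 0],
    [0, 0, 0, 0, 0]
  ]
}}

```text
time_s: 19.9
position: [0.4441, 0.1435, 0.2452]
tcp_rot: [[-0.993, -0.122, 0.0], [-0.122, 0.993, -0.001], [-0.0, -0.001, -1.0]]
force: [-0.3, -0.1, -0.4]
opening: 0.998
grasp_force: 0.0
```

Run:
```python
from h import *
p,d=capture('scene');q,e=capture('top')
for n,dd in(('scene',d),('top',e)):
    P=cloud(n,dd);Q=P[(np.hypot(P[...,0]-.465,P[...,1]+.034)<.04)&(P[...,2]>.12)];z0=np.percentile(Q[:,2],90);T=Q[abs(Q[:,2]-z0)<.006];print(n,z0,(T.min(0)+T.max(0))/2)
cv2.imwrite('pics/m5.png',np.hstack([cv2.resize(p[190:350,260:420],(400,400)),cv2.resize(q[160:280,330:450],(400,400))]))
```

```text
scene 0.14595276147179523 [ 0.46525203 -0.03593501  0.14361408]
top 0.14981832189082478 [ 0.46794533 -0.03468883  0.14794186]
```

View pics/m5.png

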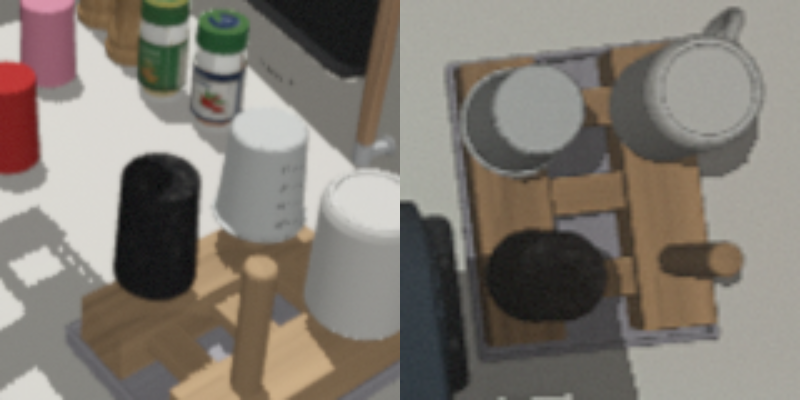

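The tumbler hangs level at about 148 mm, and the measuring cup is still in its place.

```bash
python3 -c "
from rig import hand_in
print(hand_in())"
```

```text
the job is handed in; nothing more can be done
None
```

The peg is fully home in its socket, the black tumbler hangs upside down on it at about 148 mm, the measuring cup is still in place, and I handed the job in at about 20 s (no verdict was returned).

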